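# Raise the dust hood's window to the mark

### The arm

A 7-joint arm with a two-finger parallel gripper is mounted at the origin on the work surface; the furniture and walls round the work are solid. World frame = base frame: x ahead of the robot, y to its left, z up, the work surface at z = 0. Lengths are in m, angles in rad, forces in N, time in s.
With the tool pointing down it reaches from about 0.4 to 0.9 m from the base axis. Payload 5.5 kg.
Tool frame: the origin (TCP) lies at the very end of the fingers, on their centre line; the grasp point (between the pads) lies 19 mm behind it; z points along the fingers, y is the line along which they close (so a half turn about z gives the same grasp; the last joint's range is limited). The gripper opens to 92 mm and grips with 3 to 60 N. Pads are 19 mm wide; open, the fingers measure 130 mm over their backs; the gripper's body (75 mm by 190 mm) begins 47 mm behind the grasp point.
Start: joints at [-1.01, 0.501, -0.427, 1.55, 0.221, 1.138, -0.21], TCP at [0.191, 0.621, 0.201] pointing down, gripper open.
Joint ranges: [-2.88, 2.88], [-0.31, 2.03], [-1.54, 1.56], [0.2, 2.42], [-1.41, 4.55], [0.19, 2.02], [-2.57, 2.57]. Speed limits (rad/s): [2.57, 2.57, 3.14, 3.14, 3.14, 3.14, 3.14].

### API

Orientations are given as a 3x3 rotation matrix whose columns are the frame's x, y, z axes.
In Python, from station import ctrl, vision, models gives the robot as it stands. The module is installed in compiled form; this text tells all that it offers.
- The arm moves only by the shell command python3 -m pendant 'ROWS' [FORCE]. ROWS is JSON, a list that holds one entry, the list of rows, each a list of 5 numbers: the closure in counts, from 0 (fully open) to 255 (shut), then the shift along the tool's x, y, z in cm, then the turn about the tool's z in rad. A call has 1 to 12 rows; each row shifts and turns the commanded pose from where the row before left it, along the tool's axes as they then stand; what a row does not reach is not made up. A row lasts 1/12 s, in which the tool goes at most 41.7 mm and 7.16 degrees, less where a joint would pass 70% of its speed; a pose out of reach is approached as far as the arm can. A call is refused whole if a number of a shift passes 4.17 or a number of a turn 0.125, either way. A call with a gripper value outside its range is refused whole. The fingers move at their own pace and stop on an object; FORCE is the grip in N (left out, the last holds). Time passes only in rows, so rows that do not move let the fingers close. It gives the time, the measured TCP pose, the force, the opening and the grip force at its end, in the units of the state.
- ctrl.get_state(): the state, without advancing time (a new reading comes with each control period).
- vision.grab_frame(name): name is "scene" or "top"; returns the picture (384x512x3 uint8, red, green, blue); there is no depth.
- vision.get_calibration(name): a dict with "fx", "fy", "cx", "cy" (pixels), "rvec" (rotation vector, rad) and "tvec" (3), from world to camera coordinates, as OpenCV has them. Camera axes: x right, y down, z forward; pixel columns grow to the right and rows downward; lengths in m; the calibration is good to about 2 mm. A picture is of the moment at which its call begins. get_calibration takes no time and is no camera call.
- ctrl.finish_job(): hands the job in; it is judged then, once.
Trained networks look in the newest picture that a camera, given by its name, has taken for a name from the list of things; names that differ only in an ending like _2 or _b are one class to them, and where a whole thing is asked for, a point or a joint stands for the part that bears it (a point fixed in the world has none). Each returns a list of dicts, best first, with "score" (0 to 1); they miss things now and then, are a little off and sometimes report something else, mostly with a low value. They report only what shows in the picture. A call takes as long as a camera call.
- models.trace(label, camera): "region" (384x512 bool, what is visible of it).
- models.pinpoint(label, camera): "location" ([x, y, z] in m, in world coordinates, good to about 4 mm: a listed point, or the origin of a listed thing).
The state is a dict: "t": time; "joint_positions": joint angles; "dq": joint speeds; "tau": joint torques, N m; "eef_pos": TCP position; "ee_rot": TCP orientation; "ft_force": force on the tool from outside, world axes, zero at the start; "moment": the same for the moment, N m; "opening": opening from 0.0 (shut) to 1.0 (fully open); "gripper_force": force on a finger pad.
Only numpy, scipy, OpenCV 4.12 (cv2) and the standard library are available. Lean on these libraries where they do the work, as an engineer would, in place of code of your own. Each camera call takes 0.05 s, during which the arm holds its last target. There are 200 camera calls.

### The job

With your fingertips beneath the yellow lip of the dust hood's sliding window, push the window steadily up until its yellow tab is level with the tip of the red arrow on the frame, then take the hand away and leave the window standing there. Only push from below: do not pinch the lip or touch the black strip on top of it, do not shove the window hard or run it well past the arrow, and leave the arrow, the jars, the tin and the wooden block where they are.

Things in the scene. Friction and masses are not known exactly. Their poses are not given: they have to be found in the camera images.
- hood: White dust hood, fixed, 340 mm wide (400 over its grey side housings), 240 deep, 380 high. Origin: on the table, middle of the foot of its front; x points into the hood, y to its left, z up. Its front leans back 30 deg from vertical. Aluminium stiles beside the window, 28 mm wide, stand 10 mm proud of the pane; the white sill below the window lies 3 mm behind the pane's face, in the same slope
- window (a joint): How far the window (270 mm wide) is up, in m: 0 shut, 0.165 fully up. It slides along the sloping front: per unit 0.866 up and 0.5 into the hood (hood +x). Hidden counterweights balance it within 0.7 N: friction keeps it at any height where it is left, and it takes about 2 to 4 N along the slope to move, up or down
- mark (a joint): Where the red arrow clip sits along the slope, in m, on the same scale as joint window: the window's tab is level with the arrow when joint window equals joint mark. The clip is stiff (8 N) and is not to be moved
- lip: Yellow lip on the window's lower edge, 236 mm wide, 12 thick, standing out 40 mm square to the pane. Origin: middle of its underside, at the pane's face; 90 mm above the table when shut. x into the hood square to the pane (30 deg downward), y left, z up the slope, as the window moves. Underside: plane z = 0; lip from x = -0.040 to 0. The space under it is free down to sill and table
- lip_edge (a point): Middle of the lower outer edge of the lip (at x = -0.040, z = 0 of the lip's frame), same axes as the lip
- lip_strip: Black rubber strip lying on top of the lip, 226 mm wide, 26 mm deep, 3 mm thick; not to be touched. Its frame coincides with the lip's (the strip itself lies at z = 0.012 to 0.015, x = -0.030 to -0.004)
- window_tab (a point): Free end of the small yellow tab at the right end of the lip (moves with the window), same axes as the lip
- mark_tip (a point): Tip of the red arrow clip (18 mm high) on the right aluminium stile, about 5 mm to the right of the path of the tab, same axes as the lip
- jar: Clear sample jar with a white lid, 60 mm across, 85 mm high, standing inside the hood behind the window. Origin: centre of its underside
- jar_blue: Clear sample jar with a blue lid, 54 mm across, 70 mm high, standing inside the hood. Origin: centre of its underside
- tin: Round light-grey tin, 62 mm across, 34 mm high, loose on the table in front of the hood, to the left. Origin: centre of its underside
- block: Wooden block 45 x 96 x 35 mm (x, y, z), loose on the table in front of the hood, to the right. Origin: centre of its underside

How it is judged:
On the way:
1. the fingers push on the lip while the tab is still more than 30 mm below the arrow (contact force between the fingers and lip above 0.5 N and z of window_tab in the frame of mark_tip below -0.03 m), for 0.1 s.
At the end, for the whole second after the job is handed in: The window stands still with its tab within 7 mm of the arrow's tip, measured along the slope; the arrow is within 4 mm and the jars, tin and block within 20 mm of where they were (z of window_tab in the frame of mark_tip between -0.007 and 0.007 m and velocity of joint window between -0.003 and 0.003 m/s and distance of mark_tip from where it was at the start of the episode below 0.004 m and distance of each of jar, jar_blue, tin, block from where it was at the start of the episode below 0.02 m); the robot touches nothing.
It fails at once if the window is run more than 15 mm past the arrow (z of window_tab in the frame of mark_tip above 0.015 m).
It fails at once if the lip is pinched or handled from above (fingers on the black strip) (contact force between the fingers and lip_strip above 0.5 N).
It fails at once if the window is shoved: the lip pressed with more than 30 N, or the window flung up faster than 0.3 m/s (contact force between the arm and lip above 30 N or velocity of joint window above 0.3 m/s).
It fails at once if the arrow clip is shifted by more than 4 mm (distance of mark_tip from where it was at the start of the episode above 0.004 m).
It fails at once if a jar, the tin or the block is moved or lifted by more than 20 mm (distance of any of jar, jar_blue, tin, block from where it was at the start of the episode above 0.02 m).
It also fails if it takes over 48 s, if anything falls off the work surface, if the arm or the gripper's body presses on something with over 40 N, if the wrist force passes 120 N, or if a joint passes its speed limit or range.

## Working session

There is one attempt and no reset: what is moved stays moved. The work goes in short steps, Python scripts to look and compute and a shell command to move; the robot and the scene stay as the last step left them, time stands still between calls to the robot, and variables do not carry over. Pictures are saved under pics/ and viewed, at most 10 in all, crops included, and the job is handed in when it is done.

```bash
mkdir -p pics; python3 - <<'E'
from station import ctrl,vision,models
import cv2,numpy as np
s=ctrl.get_state();print(s['t'],s['eef_pos'],np.round(s['ee_rot'],3).tolist(),s['ft_force'])
for c in('scene','top'):
    f=vision.grab_frame(c);cv2.imwrite(f'pics/{c}0.png',f[:,:,::-1])
    for n in('hood','lip','lip_edge','window_tab','mark_tip','tin','block'):
        r=models.pinpoint(n,c);print(c,n,[(round(d['score'],2),np.round(d['location'],3).tolist()) for d in r[:2]])
E
```

```text
0.0 [0.19055246 0.62065482 0.2000694 ] [[-0.956, 0.293, -0.001], [0.293, 0.956, -0.002], [0.0, -0.002, -1.0]] [ 0.52089538  0.16202168 -0.76252286]
scene hood [(0.55, [0.468, 0.027, 0.004]), (0.48, [0.481, 0.022, 0.123])]
scene lip [(0.88, [0.515, 0.025, 0.101])]
scene lip_edge [(0.63, [0.481, 0.024, 0.121]), (0.51, [0.516, 0.026, 0.1])]
scene window_tab [(0.67, [0.522, -0.114, 0.11])]
scene mark_tip [(0.54, [0.567, -0.11, 0.195])]
scene tin [(0.82, [0.395, 0.164, -0.003]), (0.5, [0.516, 0.027, 0.103])]
scene block [(0.58, [0.387, -0.18, 0.001])]
top hood [(0.83, [0.467, 0.02, 0.001]), (0.26, [0.57, -0.114, 0.196])]
top lip [(0.72, [0.519, 0.025, 0.103])]
top lip_edge [(0.71, [0.483, 0.023, 0.123])]
top window_tab [(0.92, [0.52, -0.112, 0.11])]
top mark_tip [(0.48, [0.569, -0.112, 0.192])]
top tin [(0.92, [0.394, 0.164, -0.0]), (0.64, [0.518, 0.027, 0.105])]
top block [(0.73, [0.393, -0.172, 0.002])]
```

View pics/scene0.png

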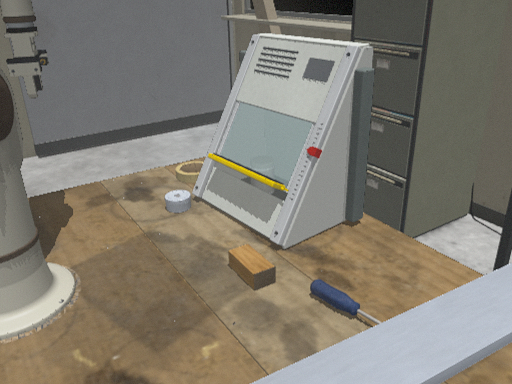

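View pics/top0.png

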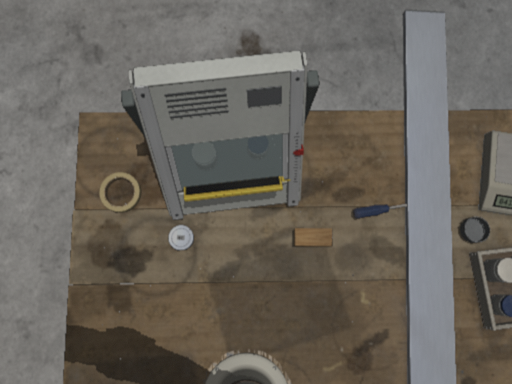

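The lip (yellow, top view about (184,195) to (285,186)) is nearly shut and the arrow is at about (298,152). The tin, at (180,237), and the block, at (313,237), leave the middle free. The tool stays pointing down, so I'll close the fingers and push their front faces against the lip's lower outer edge, moving along the slope. Next I need the yaw.

```bash
cat >h.py <<'E'
from station import ctrl,vision,models
import cv2,numpy as np
def ray(c,uv):
    k=vision.get_calibration(c);R=cv2.Rodrigues(np.array(k['rvec'],float))[0];t=np.array(k['tvec'],float).ravel()
    d=R.T@np.array([(uv[0]-k['cx'])/k['fx'],(uv[1]-k['cy'])/k['fy'],1]);return -R.T@t,d
def onz(c,uv,z):
    o,d=ray(c,uv);return o+d*(z-o[2])/d[2]
E
python3 - <<'E'
from h import *
f=vision.grab_frame('top');m=models.trace('lip','top')[0]['region']
hsv=cv2.cvtColor(f,cv2.COLOR_RGB2HSV)
y=m&(hsv[...,0]>18)&(hsv[...,0]<35)&(hsv[...,1]>130)
v,u=np.nonzero(y);print(m.sum(),y.sum(),u.min(),u.max())
vx,vy,x0,y0=cv2.fitLine(np.c_[u,v].astype(np.float32),cv2.DIST_HUBER,0,.01,.01).ravel()
P=[onz('top',(a,y0+(a-x0)*vy/vx),.125) for a in(190,280)]
d=P[0]-P[1];yaw=np.arctan2(-d[0],d[1]);print(P,'yaw',yaw)
s=ctrl.get_state();R=s['ee_rot'];p=s['eef_pos']
# target: tool y = hood y
cur=np.arctan2(-R[0,1],R[1,1]);print('turn world',yaw-cur)
hx=np.array([np.cos(yaw),np.sin(yaw),0]);edge=np.array([.483,.0235,.122])
tgt=edge-hx*.07;tgt[2]=.2
print('tgt',tgt,'tool cm',R.T@(tgt-p)*100)
E
```

```text
614 580 184 281
[array([0.47925704, 0.12661771, 0.125     ]), array([ 0.50242394, -0.08696272,  0.125     ])] yaw 0.10804676637194423
turn world 0.4058227846078813
tgt [0.4134082  0.01595143 0.2       ] tool cm [-39.05484802 -51.34719815   0.11132151]
```

```bash
python3 -m pendant '[[[255,-2.4,-3.2,0,0],[255,-2.4,-3.2,0,0],[255,-2.4,-3.2,0,0],[255,-2.4,-3.2,0,0],[255,-2.4,-3.2,0,0],[255,-2.4,-3.2,0,0],[255,-2.4,-3.2,0,0],[255,-2.4,-3.2,0,0],[255,-2.4,-3.2,0,0],[255,-2.4,-3.2,0,0],[255,-2.4,-3.2,0,0],[255,-2.4,-3.2,0,0]]]' 5; cat >w.py <<'E'
from h import *
yaw=.108;hx=np.array([np.cos(yaw),np.sin(yaw),0]);edge=np.array([.483,.0235,.122])
s=ctrl.get_state();R=s['ee_rot'];p=s['eef_pos']
tgt=edge-hx*.07;tgt[2]=.2
print(s['t'],p,R[:,2],'turn tool',-(yaw-np.arctan2(-R[0,1],R[1,1])),'move',R.T@(tgt-p)*100,'q',s['joint_positions'],s['opening'])
E
python3 w.py
```

```text
t: 1.9
eef_pos: [0.3538, 0.1681, 0.2016]
ee_rot: [[-0.956, 0.293, 0.001], [0.293, 0.956, 0.001], [-0.001, 0.001, -1.0]]
ft_force: [1.7, 0.5, -0.1]
opening: 0.179
gripper_force: 0.0
1.9 [0.35376224 0.16805497 0.20160937] [ 1.31029526e-03  6.05301722e-04 -9.99998958e-01] turn tool -0.40544533212167744 move [-10.16021602 -12.79419407   0.15954571] q [-3.26639069e-01  2.73022881e-03 -1.85241613e-01  2.15649706e+00
  7.42385235e-04  9.80973369e-01  7.61058351e-01] 0.17865473989703265
```

```bash
python3 -m pendant '[[[255,-2.4,-3.1,0,0],[255,-2.4,-3.1,0,0],[255,-2.4,-3.1,0,0],[255,0,0,0,-0.1],[255,0,0,0,-0.1],[255,0,0,0,-0.1],[255,0,0,0,-0.105],[255,0,0,0,0],[255,0,0,0,0]]]' >/dev/null; python3 w.py
```

```text
2.65 [0.39496348 0.05983644 0.20126126] [ 3.52480673e-04  1.19506409e-04 -9.99999931e-01] turn tool -0.0037539828566673927 move [-1.37775586 -4.5562908   0.12625136] q [-1.75697832e-01  1.52175492e-02 -4.22483677e-02  2.14471590e+00
  7.24516721e-04  9.81302918e-01  1.45669846e+00] 0.009719930550239345
```

```bash
python3 -m pendant '[[[255,-0.7,-2.2,0,0],[255,-0.7,-2.3,0,0],[255,0,0,2.5,0],[255,0,0,2.5,0],[255,0,0,2.5,0],[255,0,0,2.3,0],[255,0,0,0,0],[255,0,0,0,0]]]' >/dev/null; cat >w2.py <<'E'
from h import *
import sys
yaw=.108;hx=np.array([np.cos(yaw),np.sin(yaw),0]);hy=np.array([-hx[1],hx[0],0])
f=vision.grab_frame('top');g=vision.grab_frame('scene')
s=ctrl.get_state();p=s['eef_pos'];F=s['ft_force']
S=hx*.5+np.array([0,0,.866])
for c in('top','scene'):
    L={}
    for n in('lip_edge','window_tab','mark_tip'):
        r=models.pinpoint(n,c)
        if r: L[n]=r[0]['location'];print(c,n,round(r[0]['score'],2),np.round(L[n],4))
    if 'window_tab' in L and 'mark_tip' in L: print(c,'tab rel mark mm',1000*S@(np.array(L['window_tab'])-L['mark_tip']))
    if 'lip_edge' in L: d=p-L['lip_edge'];print(c,'tcp rel edge mm x,y,z',1000*d@hx,1000*d@hy,1000*d[2])
print(s['t'],p,'F hood',F@hx,F@hy,F[2])
if len(sys.argv)>1:
    a=np.hstack([f[100:260,110:350],g[100:260,180:340]]);cv2.imwrite('pics/'+sys.argv[1],cv2.resize(a[:,:,::-1],(800,320)))
E
python3 w2.py a.png
```

```text
top lip_edge 0.69 [ 0.5706 -0.1164  0.191 ]
top window_tab 0.73 [ 0.522  -0.1126  0.1118]
top mark_tip 0.61 [ 0.5702 -0.1148  0.1908]
top tab rel mark mm -92.25501617521026
top tcp rel edge mm x,y,z -140.70845360943775 149.16045135379062 -86.75625591735421
scene lip_edge 0.97 [0.4826 0.0242 0.1229]
scene window_tab 0.19 [ 4.685e-01  2.370e-02 -1.000e-04]
scene mark_tip 0.66 [0.5167 0.0238 0.099 ]
scene tab rel mark mm -109.78557487118178
scene tcp rel edge mm x,y,z -68.37646891704372 -0.10590115225566876 -18.6562559173542
3.4167 [0.41463333 0.0167244  0.10424374] F hood 0.1007888570099685 0.2728567354598674 0.8420282262105331
```

View pics/a.png

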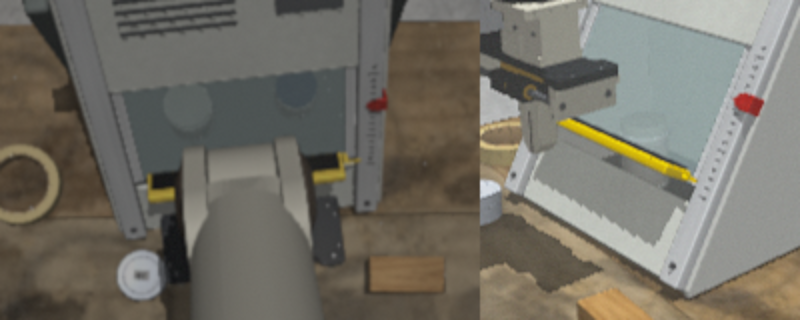

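The closed fingers hang in front of the lip's middle, just below its edge (right crop about (540,130)). The tab and the arrow (375,103) stay visible from above. I'll approach now.

```bash
python3 -m pendant '[[[255,-1.5,0,0,0],[255,-1.5,0,0,0],[255,-1.2,0,0,0],[255,-0.3,0,0,0],[255,-0.3,0,0,0],[255,0,0,0,0]]]';  python3 -m pendant '[[[255,-0.3,0,0,0],[255,-0.2,0,0,0],[255,0,0,0,0]]]'; python3 -m pendant '[[[255,-0.3,0,0,0],[255,0,0,0,0]]]'
```

```text
t: 4.22
eef_pos: [0.4613, 0.0217, 0.1031]
ee_rot: [[-0.994, -0.107, -0.0], [-0.107, 0.994, 0.0], [0.0, 0.0, -1.0]]
ft_force: [0.8, 0.1, -0.1]
opening: 0.007
gripper_force: 0.0
t: 4.47
eef_pos: [0.4664, 0.0222, 0.1032]
ee_rot: [[-0.994, -0.107, 0.0], [-0.107, 0.994, 0.0], [-0.0, 0.0, -1.0]]
ft_force: [0.6, -0.2, -0.2]
opening: 0.007
gripper_force: 0.0
t: 4.63
eef_pos: [0.4697, 0.0226, 0.1032]
ee_rot: [[-0.994, -0.107, 0.001], [-0.107, 0.994, 0.0], [-0.001, 0.0, -1.0]]
ft_force: [-0.7, 0.4, 0.1]
opening: 0.005
gripper_force: 0.0
```

```bash
python3 -m pendant '[[[255,-0.2,0,0,0],[255,0,0,0,0]]]'|grep -E 'pos|ft';  python3 -m pendant '[[[255,-0.2,0,0,0],[255,0,0,0,0]]]'|grep -E 'pos|ft'; python3 -m pendant '[[[255,-0.15,0,-0.26,0],[255,-0.15,0,-0.26,0],[255,0,0,0,0]]]'|grep -E 'pos|ft'; python3 w2.py
```

```text
eef_pos: [0.4717, 0.0228, 0.1032]
ft_force: [-0.4, 0.4, 0.0]
eef_pos: [0.4736, 0.023, 0.1031]
ft_force: [0.5, 0.8, -1.4]
eef_pos: [0.4771, 0.0234, 0.109]
ft_force: [0.5, -0.0, -0.4]
top window_tab 0.62 [ 0.5196 -0.113   0.1142]
top mark_tip 0.4 [ 0.5653 -0.1145  0.1905]
top tab rel mark mm -88.7118256517282
scene lip_edge 0.83 [0.4858 0.0217 0.1256]
scene window_tab 0.97 [ 0.5231 -0.1118  0.1119]
scene mark_tip 0.69 [0.4826 0.0234 0.1257]
scene tab rel mark mm 0.8946012269179633
scene tcp rel edge mm x,y,z -9.015586907942328 2.5888168891258134 -17.054640408522086
5.3167 [0.47655789 0.02330194 0.10854536] F hood 0.2811090704017273 -0.5779136581093206 0.41983759264326115
```

```bash
for i in 1; do python3 -m pendant '[[[255,-0.2,0,0,0],[255,0,0,0,0]]]'|grep -E 'pos|ft';  python3 -m pendant '[[[255,-0.2,0,0,0],[255,0,0,0,0]]]'|grep -E 'pos|ft'; python3 -m pendant '[[[255,-0.2,0,0,0],[255,0,0,0,0]]]'|grep -E 'pos|ft'; done; python3 w2.py b.png
```

```text
eef_pos: [0.4787, 0.0235, 0.1084]
ft_force: [0.1, 0.8, -0.1]
eef_pos: [0.4807, 0.0238, 0.1084]
ft_force: [-0.2, -0.3, -0.3]
eef_pos: [0.4827, 0.024, 0.1083]
ft_force: [-0.3, 0.6, -0.4]
top lip_edge 0.29 [ 0.3939 -0.172   0.0008]
top window_tab 0.58 [ 0.5214 -0.1111  0.1126]
top mark_tip 0.44 [0.3922 0.1624 0.0033]
top tab rel mark mm 144.13711305236166
top tcp rel edge mm x,y,z 109.01106002027164 185.27502051241675 107.47830785978299
scene lip_edge 0.88 [0.4832 0.0208 0.1222]
scene window_tab 0.76 [ 0.5225 -0.1147  0.1116]
scene mark_tip 0.61 [ 0.5667 -0.1137  0.1912]
scene tab rel mark mm -90.95873311486532
scene tcp rel edge mm x,y,z -0.5505932532695388 3.2239998287404203 -13.921692140217019
6.2167 [0.4823051  0.02394587 0.10827831] F hood 0.3971117414263508 -0.7053564481584909 -1.4963302585924574
```

View pics/b.png

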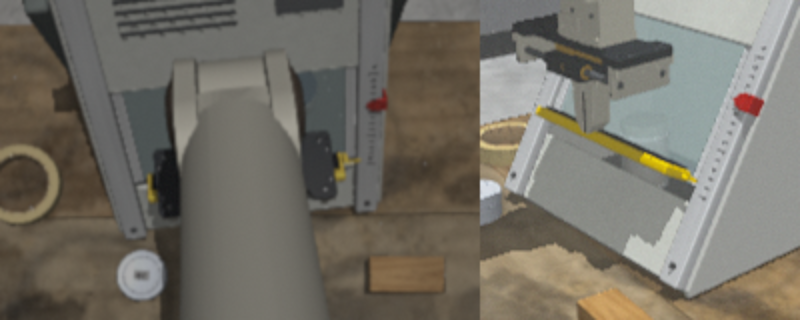

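```bash
python3 - <<'E'
from h import *
k=vision.get_calibration('scene');K=np.array([[k['fx'],0,k['cx']],[0,k['fy'],k['cy']],[0,0,1]])
p=ctrl.get_state()['eef_pos'];g=vision.grab_frame('scene');yaw=.108
hx=np.array([np.cos(yaw),np.sin(yaw),0]);hy=np.array([-hx[1],hx[0],0])
E=np.array([.4835,.0235,.1225])
pts=[p,p+[0,0,.04],E,E+hy*.118,E-hy*.118,p-hx*.0095,p+hx*.0095]
q=cv2.projectPoints(np.array(pts),np.array(k['rvec'],float),np.array(k['tvec'],float),K,None)[0].reshape(-1,2);print(q)
a=cv2.resize(g[100:220,190:310][:,:,::-1],(600,600),interpolation=cv2.INTER_CUBIC)
for i,x in enumerate(q):
    c=tuple(int(v) for v in (x-[189.5,99.5])*5);cv2.circle(a,c,3,[(0,0,255),(255,0,0),(0,255,0),(0,255,0),(0,255,0),(255,0,255),(255,0,255)][i],-1)
cv2.imwrite('pics/c.png',a);print(k)
E
```

```text
[[236.70403083 175.9968718 ]
 [235.93558276 159.02834208]
 [237.06086754 169.94760354]
 [207.23089627 156.09135539]
 [272.29172903 186.31260621]
 [233.24715544 177.1362729 ]
 [240.12519594 174.86924096]]
{'fx': 462.7304646381475, 'fy': 462.7304646381475, 'cx': 252.69406324135895, 'cy': 192.01863124252827, 'rvec': array([ 1.93554732, -0.58298381,  0.334896  ]), 'tvec': array([-0.42585236,  0.19022105,  0.81833206])}
```

View pics/c.png

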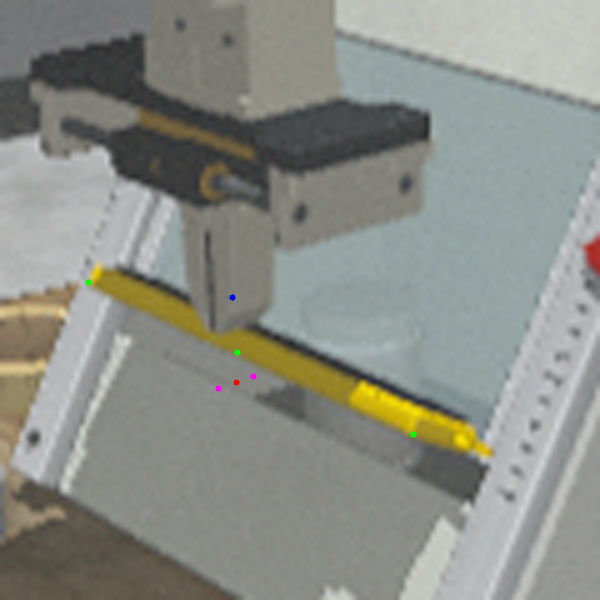

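The fingertip's lower end shows at about (235,322) in the crop, but the reported TCP projects to (236,382). The real tip therefore looks about 28 mm higher than reported, above the lip edge and short of the strip. I'll back straight out and check.

```bash
python3 -m pendant '[[[255,1,0,0,0],[255,1.5,0,0,0],[255,1.5,0,0,0],[255,0,0,0,0],[255,0,0,0,0]]]'|grep -E 'pos|ft|open'
cat >proj.py <<'E'
from h import *
import sys
p=ctrl.get_state()['eef_pos'];R=ctrl.get_state()['ee_rot'];out=[]
for c,S in(('scene',5),('top',5)):
    k=vision.get_calibration(c);K=np.array([[k['fx'],0,k['cx']],[0,k['fy'],k['cy']],[0,0,1]])
    g=vision.grab_frame(c)
    pts=[p]+[p+R@[0,0,-z] for z in(.019,.04,.066)]+[p+R@[-.0375,-y,-.066] for y in(-.095,.095)]
    q=cv2.projectPoints(np.array(pts),np.array(k['rvec'],float),np.array(k['tvec'],float),K,None)[0].reshape(-1,2)
    o=np.round(q[0]).astype(int)-[40,60]
    a=cv2.resize(g[o[1]:o[1]+80,o[0]:o[0]+80][:,:,::-1],(400,400),interpolation=cv2.INTER_CUBIC)
    for i,x in enumerate(q): cv2.circle(a,tuple(int(v) for v in (x-o+.5)*5),3,[(0,0,255),(0,255,0),(255,0,0),(255,0,255),(255,255,0),(255,255,0)][i],-1)
    out.append(a)
cv2.imwrite('pics/'+sys.argv[1],np.hstack(out))
E
python3 proj.py d.png
```

```text
eef_pos: [0.4416, 0.0195, 0.1084]
ft_force: [0.4, 0.2, -0.5]
opening: 0.006
```

View pics/d.png

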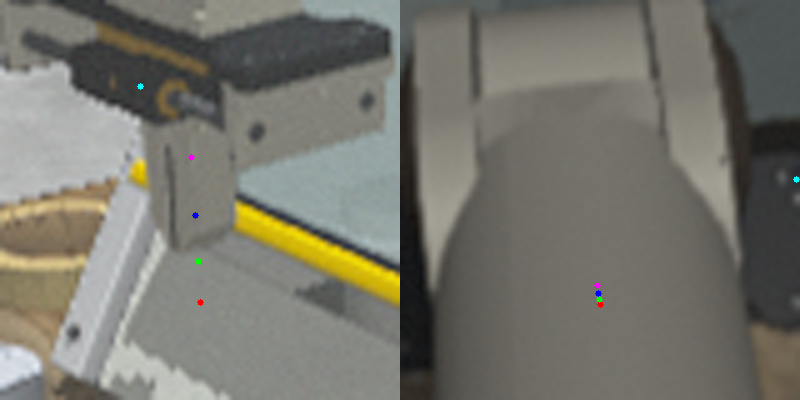

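The tip again shows 12 px, or about 28 mm, above the projected TCP, with the column matching. I'll trust the picture: lower the hand 32 mm, then approach again by feel.

```bash
python3 -m pendant '[[[255,0,0,1.6,0],[255,0,0,1.6,0],[255,0,0,0,0],[255,-1.2,0,0,0],[255,-1.2,0,0,0],[255,0,0,0,0]]]'|grep -E 'pos|ft'; for i in 1; do python3 -m pendant '[[[255,-0.3,0,0,0],[255,0,0,0,0]]]'|grep -E 'pos|ft'; python3 -m pendant '[[[255,-0.2,0,0,0],[255,0,0,0,0]]]'|grep -E 'pos|ft';  python3 -m pendant '[[[255,-0.2,0,0,0],[255,0,0,0,0]]]'|grep -E 'pos|ft'; done
```

```text
eef_pos: [0.4697, 0.0227, 0.0772]
ft_force: [0.2, -0.3, -0.5]
eef_pos: [0.4696, 0.0226, 0.0766]
ft_force: [0.4, -0.4, 0.1]
eef_pos: [0.471, 0.0227, 0.0764]
ft_force: [0.1, -0.6, -0.4]
eef_pos: [0.4712, 0.0227, 0.076]
ft_force: [-3.9, 0.1, 4.4]
```

```bash
python3 proj.py e.png; python3 w2.py; python3 -c "
from h import *;s=ctrl.get_state();print(s['ft_force'],s['moment'])"
```

```text
top window_tab 0.96 [ 0.5217 -0.1142  0.1108]
top mark_tip 0.39 [ 0.5708 -0.1137  0.1923]
top tab rel mark mm -95.01291105518894
scene lip_edge 0.74 [0.4809 0.0244 0.1235]
scene window_tab 0.98 [ 0.5209 -0.1138  0.1118]
scene mark_tip 0.47 [ 0.5678 -0.1106  0.1919]
scene tab rel mark mm -92.85243675209192
scene tcp rel edge mm x,y,z -9.771808201065895 -0.6203406091268793 -47.521825302381515
8.2833 [0.47125199 0.02272997 0.07597817] F hood -6.506698073505418 0.06107824568344955 5.104231889128183
[-5.60496547 -0.51269168  4.91832355] [-0.05035204  1.1383887  -0.00545017]
```

View pics/e.png

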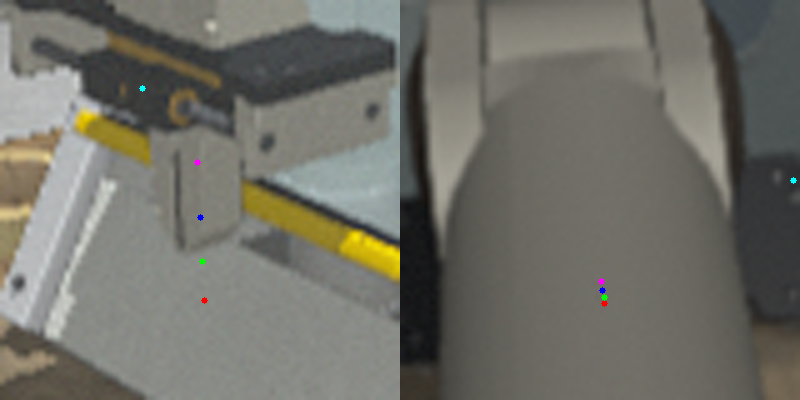

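The finger face now meets the lip's lower edge: TCP 9.8 mm in front of it matches the finger's half width, and the tip is about 19 mm below the edge. Now I'll lift along the slope.

```bash
for i in 1; do python3 -m pendant '[[[255,0,0,-0.2,0],[255,0,0,0,0]]]'|grep -E 'pos|ft'; python3 -m pendant '[[[255,-0.1,0,-0.2,0],[255,0,0,0,0]]]'|grep -E 'pos|ft'; python3 -m pendant '[[[255,-0.15,0,-0.26,0],[255,-0.15,0,-0.26,0],[255,0,0,0,0]]]'|grep -E 'pos|ft'; done; python3 w2.py
```

```text
eef_pos: [0.4717, 0.0228, 0.078]
ft_force: [-5.9, 0.0, 0.7]
eef_pos: [0.473, 0.0229, 0.0801]
ft_force: [-5.9, -0.7, 1.0]
eef_pos: [0.4762, 0.0233, 0.0856]
ft_force: [-5.8, -1.1, 2.7]
top window_tab 0.57 [ 0.527  -0.1127  0.1223]
top mark_tip 0.25 [0.394  0.161  0.0005]
top tab rel mark mm 156.84026400167153
scene lip_edge 0.87 [0.4879 0.0229 0.1337]
scene window_tab 0.67 [ 0.5251 -0.1134  0.118 ]
scene mark_tip 0.42 [ 0.568  -0.1128  0.1911]
scene tab rel mark mm -84.66196219755798
scene tcp rel edge mm x,y,z -11.506051523938574 1.604324227340674 -48.14624558591205
9.2667 [0.47628806 0.02325474 0.08555375] F hood -7.477059518214983 0.430498945869294 4.043826700155461
```

```bash
python3 -m pendant '[[[255,-0.15,0,-0.26,0],[255,-0.2,0,-0.35,0],[255,-0.2,0,-0.35,0],[255,-0.2,0,-0.35,0],[255,-0.2,0,-0.35,0],[255,-0.2,0,-0.35,0],[255,-0.2,0,-0.35,0],[255,-0.2,0,-0.35,0],[255,-0.2,0,-0.35,0],[255,-0.2,0,-0.35,0],[255,-0.15,0,-0.26,0],[255,0,0,0,0]]]'|grep -E 'pos|ft'; python3 w2.py
```

```text
eef_pos: [0.4974, 0.0255, 0.1225]
ft_force: [-7.2, 0.0, 3.5]
top window_tab 0.72 [ 0.5465 -0.1116  0.1581]
top mark_tip 0.52 [ 0.5702 -0.113   0.1937]
top tab rel mark mm -42.53510482874357
scene lip_edge 0.9 [0.5028 0.0237 0.1683]
scene window_tab 0.65 [ 0.5512 -0.1091  0.1574]
scene mark_tip 0.57 [ 0.5682 -0.1114  0.1943]
scene tab rel mark mm -40.28191746928246
scene tcp rel edge mm x,y,z -5.116257362576517 2.398302692196362 -45.845071362423134
10.6667 [0.49745504 0.02553285 0.12245493] F hood -5.644236275204518 0.558371005808923 3.784623780700401
```

```bash
python3 -m pendant '[[[255,-0.15,0,-0.26,0],[255,-0.2,0,-0.35,0],[255,-0.2,0,-0.35,0],[255,-0.2,0,-0.35,0],[255,-0.2,0,-0.35,0],[255,-0.2,0,-0.35,0],[255,-0.2,0,-0.35,0],[255,-0.15,0,-0.26,0],[255,0,0,0,0],[255,0,0,0,0]]]'|grep -E 'pos|ft'; python3 w2.py; python3 w2.py f.png
```

```text
eef_pos: [0.5125, 0.0271, 0.1487]
ft_force: [-6.3, -0.8, 4.1]
top window_tab 0.83 [ 0.5608 -0.1093  0.1849]
top mark_tip 0.41 [ 0.572  -0.1132  0.1953]
top tab rel mark mm -14.363581700103088
scene lip_edge 0.82 [0.5258 0.0273 0.1957]
scene window_tab 0.64 [ 0.564  -0.1127  0.1806]
scene mark_tip 0.57 [ 0.3883 -0.1801 -0.0005]
scene tab rel mark mm 247.80328534488325
scene tcp rel edge mm x,y,z -13.259192173592545 1.2422973276135412 -47.007466105186886
11.9 [0.51248415 0.02710585 0.14869253] F hood -6.744268989053111 -0.6969567313589713 3.9045740273351166
top window_tab 0.63 [ 0.5659 -0.1101  0.1857]
top mark_tip 0.43 [ 0.5699 -0.1149  0.1928]
top tab rel mark mm -7.878250924016913
scene lip_edge 0.88 [0.5196 0.0269 0.1951]
scene window_tab 0.81 [ 0.5638 -0.1101  0.1826]
scene mark_tip 0.7 [0.5553 0.029  0.1713]
scene tab rel mark mm 6.514231730610945
scene tcp rel edge mm x,y,z -7.02269644641022 0.9884005227783423 -46.374202122749395
12.3 [0.51251168 0.02712566 0.1487258 ] F hood -5.748060748478973 0.5275190938796334 3.738169062948283
```

```bash
python3 - <<'E'
from h import *
f=vision.grab_frame('top');g=vision.grab_frame('scene')
a=[cv2.resize(x[:,:,::-1],(400,400),interpolation=cv2.INTER_CUBIC) for x in(f[130:180,265:315],g[130:200,265:335])]
cv2.imwrite('pics/g.png',np.hstack(a))
E
```

```text
(no output)
```

View pics/g.png

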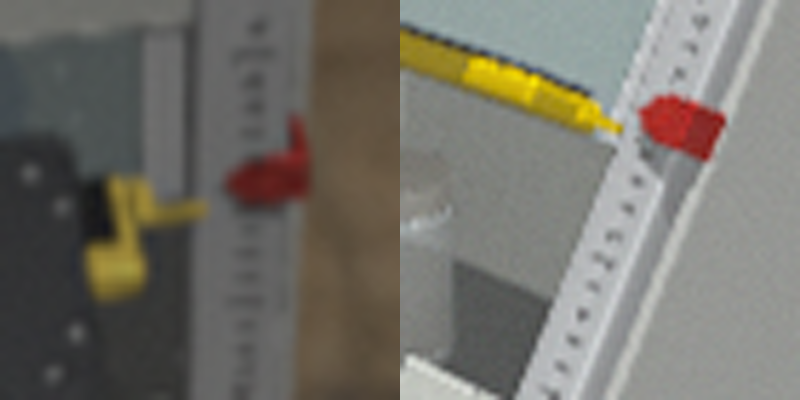

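The tab end, at (207,209) in the top crop and (622,129) in the scene crop, is still a bit below the arrow tip at (228,183) and (640,113). I'll triangulate both.

```bash
python3 - <<'E'
from h import *
yaw=.108;hx=np.array([np.cos(yaw),np.sin(yaw),0]);S=hx*.5+np.array([0,0,.866]);n=hx*.866-np.array([0,0,.5]);hy=np.array([-hx[1],hx[0],0])
def tri(a,b):
    (o1,d1),(o2,d2)=ray('top',a),ray('scene',b)
    M=np.c_[d1,-d2];x=np.linalg.lstsq(M,o2-o1,rcond=None)[0];p,q=o1+d1*x[0],o2+d2*x[1];print('gap',np.linalg.norm(p-q));return (p+q)/2
T=tri((290.4,155.6),(303.35,152.1));A=tri((293.0,152.4),(306.5,149.3))
print(T,A,[1000*(T-A)@v for v in(S,n,hy)])
# per-camera on plane through mean
for c,a,b in(('top',(290.4,155.6),(293.0,152.4)),('scene',(303.35,152.1),(306.5,149.3))):
    P=[]
    for uv in(a,b):
        o,d=ray(c,uv);P.append(o+d*((A-o)@n)/(d@n))
    print(c,1000*(P[0]-P[1])@S,1000*(P[0]-P[1])@hy)
E
```

```text
gap 2.1040617726195792e-05
gap 0.001730421475383469
[ 0.56289922 -0.10768788  0.18502941] [ 0.56786336 -0.1126406   0.1915686 ] [np.float64(-7.863622200323582), np.float64(-0.5419840440563268), np.float64(5.458945836581587)]
top -9.416742900415848 5.809883210620048
scene -7.331679222579748 5.014481039395677
```

```bash
python3 -m pendant '[[[255,-0.1,0,-0.18,0],[255,-0.15,0,-0.26,0],[255,-0.15,0,-0.26,0],[255,0,0,0,0],[255,0,0,0,0]]]'|grep -E 'pos|ft'; python3 - <<'E'
from h import *
f=vision.grab_frame('top');g=vision.grab_frame('scene')
a=[cv2.resize(x[:,:,::-1],(400,400),interpolation=cv2.INTER_CUBIC) for x in(f[130:180,265:315],g[130:200,265:335])]
cv2.imwrite('pics/i.png',np.hstack(a))
E
```

```text
eef_pos: [0.5165, 0.0276, 0.1557]
ft_force: [-6.3, 0.5, 2.9]
```

View pics/i.png

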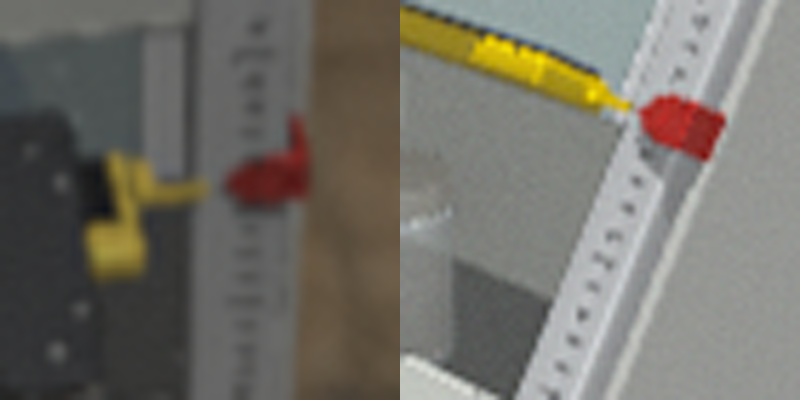

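The tab and the arrow tip are level within about 1–2 mm: (208,187) against (227,183), allowing for the yaw tilt. I'll withdraw straight out.

```bash
python3 -m pendant '[[[255,0.3,0,0,0],[255,0.5,0,0,0],[255,1,0,0,0],[255,2,0,0,0],[255,2,0,0,0],[255,2,0,0,0],[255,0,0,0,0],[255,0,0,0,0],[255,0,0,0,0]]]'|grep -E 'pos|ft|t:'; python3 w2.py; python3 - <<'E'
from h import *
f=vision.grab_frame('top');g=vision.grab_frame('scene')
a=[cv2.resize(x[:,:,::-1],(400,400),interpolation=cv2.INTER_CUBIC) for x in(f[130:180,265:315],g[130:200,265:335])]
cv2.imwrite('pics/j.png',np.hstack(a))
E
```

```text
t: 13.97
eef_pos: [0.4405, 0.0194, 0.1561]
ee_rot: [[-0.994, -0.107, 0.003], [-0.107, 0.994, 0.0], [-0.003, 0.0, -1.0]]
ft_force: [0.2, 0.3, -0.8]
top window_tab 0.58 [ 0.5666 -0.1087  0.192 ]
top mark_tip 0.65 [ 0.5689 -0.113   0.1943]
top tab rel mark mm -2.9033508500940024
scene window_tab 0.57 [ 0.5688 -0.1069  0.1881]
14.0667 [0.4406883  0.01949413 0.15583374] F hood 0.6160646445768913 -0.3123437060927939 -0.5553929695306167
```

View pics/j.png

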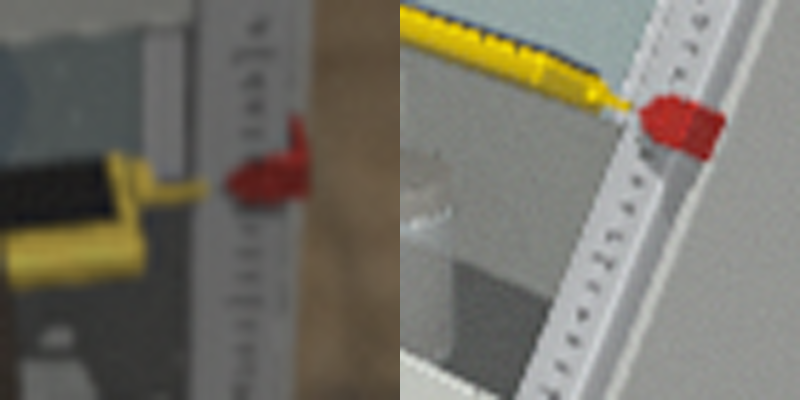

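The window stayed put: the tab at (208,187) and the arrow at (227,183) are unchanged, and the hand is clear with no contact force. I'm handing in.

```bash
python3 -c "
from station import ctrl;print(ctrl.finish_job())"
```

```text
the job is handed in; nothing more can be done
None
```

I pushed the window up until its yellow tab stood level with the arrow tip, within about 3 mm by the cameras, then drew the hand clear and handed the job in; no verdict came back.

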